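# Set the blender's speed dial to the green dot and switch it on

### The arm

A 6-joint arm with a two-finger parallel gripper is mounted at the origin on the work surface. World frame = base frame: x ahead of the robot, y to its left, z up, the work surface at z = 0. Lengths are in m, angles in rad, forces in N, time in s.
With the tool pointing down it reaches from about 0.35 to 0.775 m from the base axis. Payload 7.3 kg.
Tool frame: the origin (TCP) lies where the fingers leave the gripper's body, on its centre line; the fingertips stand 66 mm ahead of it and the grasp point (between the pads) lies 47 mm ahead of it (grasp_offset is the z of the grasp point in the tool frame, in m); z points along the fingers, y is the direction in which the jaws open and shut (so a half turn about z gives the same grasp; the last joint's range is limited). The gripper opens to 92 mm and grips with 3 to 60 N. Pads are 19 mm wide; open, the fingers measure 130 mm over their backs; the gripper's body (75 mm by 190 mm) begins 47 mm behind the grasp point.
Start: joints at [-1.406, 0.342, 1.524, -0, 1.275, -0.146], TCP at [0.161, -0.5, 0.292] pointing down, gripper open.
Joint ranges: [-2.53, 2.53], [-0.77, 2.02], [0.04, 2.7], [-1, 4.14], [0.28, 2.66], [-3.11, 3.11]. Speed limits (rad/s): [2.57, 2.57, 3.14, 3.14, 3.14, 3.14].

### API

Orientations are given as [roll, pitch, yaw] about the fixed x, y, z axes, in that order (R = Rz(yaw) Ry(pitch) Rx(roll)).
In Python, from workcell import * gives the robot as it stands.
- The arm moves only by the tool apply_moves, never from a script. Its argument "targets" is a list of rows, each an object with "dp": the shift along the tool's x, y, z in mm, a list of three; "delta_rot": the turn, a rotation vector about the tool's x, y, z in rad, a list of three; "grip": the finger opening in mm, from 0 to 91.8. In form: [{"dp": [tx, ty, tz], "delta_rot": [ax, ay, az], "grip": grip}, ...]. A call has 1 to 10 rows; each row is the pose to reach, as a shift and turn from the pose commanded when the call began, along the tool's axes at that moment; what a row does not reach only later rows make up. A row lasts 1/10 s, in which the tool goes at most 50 mm and 8.59 degrees, less where a joint would pass 70% of its speed; a pose out of reach is approached as far as the arm can. A call with a gripper value outside its range is refused whole. The fingers move at their own pace and stop on an object; "grip_force" is the grip in N (left out, the last holds). Time passes only in rows, so rows that repeat a pose let the fingers close. It gives the time, the measured TCP pose, the force and the opening at its end, in the units of the state.
- read_state(): the state, without advancing time (a new reading comes with each control period).
- grab_frame(name): name is "side" or "top"; returns a dict with "image" (420x560x3 uint8, red, green, blue), "range_z" (420x560 float32, m along the optical axis (not along the pixel's ray), 0 where there is no reading), "fx", "fy", "cx", "cy" (pixels), "dist" ([k1, k2, p1, p2, k3] as OpenCV has them; the pictures are not rectified), "R" (3x3) and "t" (3): a world point X has camera coordinates R X + t. Camera axes: x right, y down, z forward; pixel columns grow to the right and rows downward; lengths in m; the calibration is good to about 2 mm. A picture is of the moment at which its call begins.
- close_job(): hands the job in, once; it reports no verdict.
The state is a dict: "time_s": time; "q": joint angles; "joint_vel": joint speeds; "joint_torque": joint torques, N m; "ee_pos": TCP position; "tool_rot": TCP orientation; "force": force on the tool from outside, world axes, zero at the start; "moment": the same for the moment, N m; "gripper_width": opening from 0.0 (shut) to 1.0 (fully open).
Only numpy, scipy, OpenCV 4.12 (cv2) and the standard library are available. Lean on these libraries where they do the work, as an engineer would, in place of code of your own. Each camera call takes 0.05 s, during which the arm holds its last target. There are 200 camera calls.

### The job

Get the blender base running at the right speed using only a fingertip: with the chrome switch still off, lay a fingertip on the knurled speed dial and turn it by friction one click, until its white pointer sits in the notch at the green dot (not the red one). Then push the chrome toggle switch over, away from the blender's front edge, so that it snaps on. Do not grip or lift anything, and leave the kitchen things around it where they stand.

Things in the scene. Friction and masses are not known exactly. Their poses are not given: they have to be found in the camera images.
- blender: White blender base, jug off, fixed. Origin on the counter under it; +x from the low control deck (front) to the motor block (back), y left, z up. Deck: x -115 to 10 mm, y -100 to 100, top at 55 mm. Motor block: x 10 to 130, y -100 to 100, top at 102 mm, rubber pad and drive coupling in its middle up to 118 mm. Dial axis at x -55, y 32; switch at x -55, y -62.
- dial_center (a point): Centre of the dial's top face, on its upright axis, 63 mm above the counter. A flat disc 72 mm across: grey ribbed band, black middle, white pointer. It stands only 3 mm above the steel collar round it (106 mm across, top at 60 mm): press on the top face off-centre and drag round. It does not sink. This frame turns with the dial; the pointer lies along its -x.
- dial_pointer (a point): Outer end of the white pointer on the dial's top face, 35.5 mm from the axis.
- speed_dial (a joint): Dial angle, rad, positive anticlockwise from above. Click notches at -0.6, 0, +0.6; starts in or near 0, pointer to the blender's front (-x of the blender). The hump half-way (+-0.3) takes about 0.055 N m (2.5 N at 22 mm radius); beyond it the dial snaps into the next notch when the finger leaves, short of it it springs back. Stops at +-0.75.
- green_dot: Green sticker 11 mm across on the collar, 45.5 mm from the dial axis; origin at its centre, 60 mm above the counter. It marks the notch wanted: either the one at +0.6 or the one at -0.6 rad.
- red_dot: Red sticker of the same size, marking the notch on the other side.
- switch (a joint): Angle of the chrome toggle switch in rad: 0 = off, leaning 0.4 rad from upright towards the blender's front (-x of the blender); 0.8 = on, leaning 0.4 rad towards the motor block (+x). It snaps to either end; pushing it over the middle takes about 2 N at 15 mm above its pivot.
- switch_tip (a point): Centre of the round tip (10 mm across) of the toggle's bat, 30 mm from the pivot. The bat is 6.4 mm thick.
- switch_pivot (a point): Pivot of the toggle, 61 mm above the counter, 6 mm above the deck, in the middle of a round bushing 17 mm across and 7 mm high on a dark plate 46 by 32 mm and 3 mm thick.
- jar: Bystander: clamp-lid glass jar, 92 mm across, 152 mm tall. Origin under its centre.
- strainer: Bystander: aluminium strainer, bowl 130 mm across and 50 mm tall with a straight handle reaching 180 mm along its -x. Origin under the bowl.
- scoop: Bystander: red plastic scoop, tray 75 by 55 by 40 mm with a handle reaching 120 mm along its -x. Origin under the tray.
- spatula: Bystander: bamboo spatula, 280 mm long, lying flat along its x.
- mug: Bystander: blue mug, 80 mm across, 90 mm tall, handle at its +y. Origin under its centre.
- spice: Bystander: amber spice jar, 44 mm across, 100 mm tall. Origin under its centre.

How it is judged:
On the way, in this order (a step that is already met when the one before it is completed fails the run):
1. the dial's pointer is in the notch at the green dot while the switch is still off (y of green_dot in the frame of dial_center between -0.005 and 0.005 m and value of joint switch below 0.2 rad), for 0.3 s.
2. the switch is pushed on with the dial still at the green dot (y of green_dot in the frame of dial_center between -0.005 and 0.005 m and value of joint switch above 0.65 rad), for 0.3 s.
At the end, for the whole second after the job is handed in: The dial rests in the notch at the green dot (the dot within 5 mm of the pointer's line, about 0.11 rad), the switch is on (above 0.65 of 0.8 rad), and every bystander is within 20 mm of where it stood (all of step 2 and velocity of joint speed_dial between -0.1 and 0.1 rad/s and distance of each of jar, strainer, scoop, spatula, mug, spice from where it was at the start of the episode below 0.02 m); the robot touches nothing.
It fails at once if the switch is on while the dial is not at the green dot (value of joint switch above 0.5 rad and not (y of green_dot in the frame of dial_center between -0.005 and 0.005 m)).
It fails at once if a bystander is lifted, carried or knocked out of place (more than 20 mm) (distance of any of jar, strainer, scoop, spatula, mug, spice from where it was at the start of the episode above 0.02 m).
It fails at once if the jar, mug or spice jar is tipped (angle between any of jar, mug, spice's own z axis and vertical above 0.3 rad).
It also fails if it takes over 45 s, if anything falls off the work surface, if the arm or the gripper's body presses on something with over 40 N, if the wrist force passes 120 N, or if a joint passes its speed limit or range.

## Working session

There is one attempt and no reset: what is moved stays moved. The work goes in short steps, Python scripts to look and compute and a tool call to move; the robot and the scene stay as the last step left them, time stands still between calls to the robot, and variables do not carry over. Pictures are saved under pics/ and viewed, about 8 in all and at most 12, crops included, and the job is handed in when it is done.

Besides the shell and the picture viewer there is one more tool, called after ">>>" as name([rows], argument=value, ...), one row to a line, values as JSON. apply_moves: Moves the arm, as the interface text tells. Its arguments: {"type":"object","properties":{"targets":{"type":"array"},"grip_force":{"type":"number"}},"required":["targets"]}

```bash
mkdir -p pics; cat > h.py <<'E'
import numpy as np, cv2
from workcell import *
def shot(n,fn=None):
    f=grab_frame(n)
    if fn: cv2.imwrite('pics/'+fn,f['image'][:,:,::-1])
    return f
def K(f): return np.array([[f['fx'],0,f['cx']],[0,f['fy'],f['cy']],[0,0,1.]])
def plane(f,uv,z):
    "cast pixels onto world plane z"
    p=cv2.undistortPoints(np.array(uv,float).reshape(-1,1,2),K(f),np.array(f['dist'],float))[:,0]
    R=np.array(f['R']);t=np.array(f['t']); c=-R.T@t
    d=np.c_[p,np.ones(len(p))]@R
    return c+d*((z-c[2])/d[:,2])[:,None]
def proj(f,X):
    return cv2.projectPoints(np.array(X,float).reshape(-1,1,3),cv2.Rodrigues(np.array(f['R']))[0],np.array(f['t'],float),K(f),np.array(f['dist'],float))[0][:,0]
E
python3 - <<'E'
from h import *
for n in('top','side'):
    f=shot(n,n+'0.png'); R=np.array(f['R']);print(n,-R.T@f['t'],R[2],f['fx'])
print(read_state())
E
```

```text
top [0.3396494  0.00561855 1.33331743] [ 0.13167107  0.00124867 -0.99129268] 437.07727595381976
side [0.28904253 0.67285654 0.81813611] [ 0.23875619 -0.65217779 -0.71948566] 422.7899215143058
{'time_s': 0.1, 'q': array([-1.40597497e+00,  3.42651488e-01,  1.52493006e+00, -4.43145634e-05,
        1.27536154e+00, -1.45996423e-01]), 'joint_vel': array([ 7.54301900e-05,  8.92247137e-05, -1.87616896e-03,  4.18437820e-04,
       -1.86926299e-03, -1.13100103e-03]), 'joint_torque': array([ 1.78805050e-03, -4.32003558e+01, -2.44694084e+01,  7.18938396e-02,
        5.26108558e-02, -5.86471697e-05]), 'ee_pos': array([ 0.16053259, -0.49957129,  0.2916122 ]), 'tool_rot': array([-3.14025042e+00, -1.54532686e-04,  3.10830604e-01]), 'force': array([-0.47732346, -0.50062286,  0.16941147]), 'moment': array([0.03134916, 0.0057932 , 0.01637839]), 'gripper_width': 0.9984036124461407}
```

View pics/top0.png

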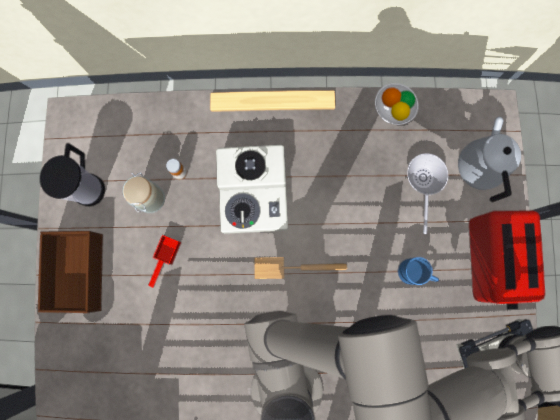

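View pics/side0.png

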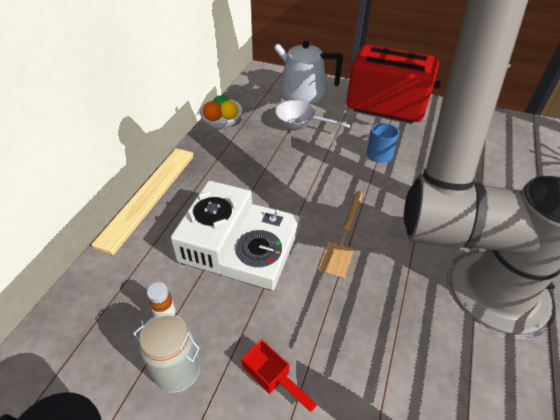

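Top view: blender around (252,190), dial at (242,211), switch at (274,208). Side view: dial at (260,248), switch at (272,217). Next I'll measure them.

```bash
python3 - <<'E'
from h import *
a=shot('top');b=shot('side')
ca=cv2.resize(a['image'][135:240,205:300,::-1],None,fx=4,fy=4,interpolation=2)
cb=cv2.resize(b['image'][180:290,170:300,::-1],None,fx=3,fy=3,interpolation=2)
h=max(ca.shape[0],cb.shape[0]);o=np.zeros((h,ca.shape[1]+cb.shape[1],3),np.uint8)
o[:ca.shape[0],:ca.shape[1]]=ca;o[:cb.shape[0],ca.shape[1]:]=cb;cv2.imwrite('pics/crop1.png',o)
for n,f,(y0,y1,x0,x1) in(('top',a,(190,235,218,265)),('side',b,(225,270,230,290))):
    hsv=cv2.cvtColor(f['image'],cv2.COLOR_RGB2HSV).astype(int);H,S,V=np.moveaxis(hsv,2,0)
    for c,m in(('green',(H>40)&(H<90)),('red',(H<8)|(H>172))):
        m=m&(S>110)&(V>40);k=np.zeros_like(m);k[y0:y1,x0:x1]=1;m&=k
        ys,xs=np.nonzero(m);
        if len(xs): w=S[ys,xs];uv=[np.average(xs,weights=w),np.average(ys,weights=w)];print(n,c,len(xs),uv,plane(f,[uv],.06))
# white deck/motor outline in top
f=a;ys,xs=np.mgrid[205:206,210:300]
E
```

```text
top green 12 [np.float64(251.03987884906613), np.float64(222.41847551741546)] [[0.49912476 0.096056   0.06      ]]
top red 14 [np.float64(233.74416666666667), np.float64(223.45375)] [[0.49691367 0.14703659 0.06      ]]
side green 16 [np.float64(277.5342998585573), np.float64(242.53960396039605)] [[0.5019004  0.09517194 0.06      ]]
side red 22 [np.float64(270.2626310772164), np.float64(259.73045757864634)] [[0.49960487 0.14678742 0.06      ]]
```

View pics/crop1.png

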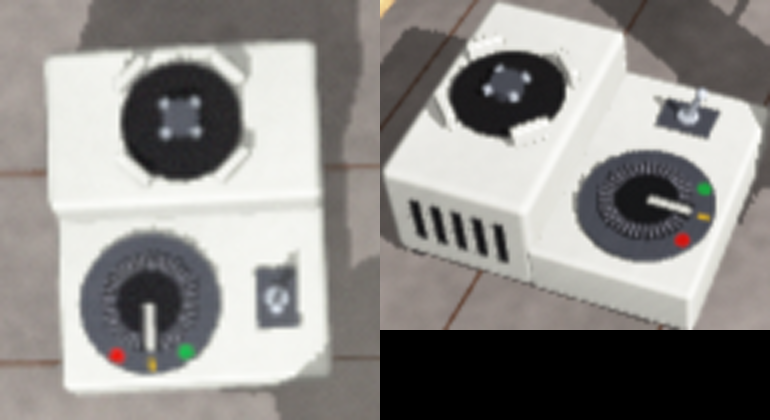

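Green is on the blender's −y side, so the dial must turn +0.6 (anticlockwise). The dots are 51–51.6 mm apart, against 51.4 mm expected. I'll cross-check the axis and switch, then plan the approach.

```bash
cat >> h.py <<'E'
from scipy.spatial.transform import Rotation as Rn
def rel(p,rpy,cur=None):
    "dp (mm) and delta_rot to reach TCP pose from current one"
    s=read_state(); p0,r0=cur if cur else (s['ee_pos'],s['tool_rot'])
    R0=Rn.from_euler('xyz',r0); R1=Rn.from_euler('xyz',rpy)
    return np.round(R0.inv().apply(np.array(p)-p0)*1e3,1),np.round((R0.inv()*R1).as_rotvec(),3)
g=np.array([.5005,.0956]);r=np.array([.4983,.1469])
yb=(r-g)/np.linalg.norm(r-g);xb=np.array([yb[1],-yb[0]])
AX=(g+r)/2+xb*.03755; ORG=AX+.055*xb-.032*yb
def W(x,y): return ORG+x*xb+y*yb
E
python3 - <<'E'
from h import *
print(AX,xb,'switch',W(-.055,-.062))
a=shot('top');b=shot('side')
print('collar', plane(a,[[242.5,210.5]],.06),plane(b,[[258.7,248.3]],.06))
print('switch tip pred', proj(a,np.r_[W(-.055-.0117,-.062),.0886]),proj(b,np.r_[W(-.055-.0117,-.062),.0886]))
print('pivot pred', proj(a,np.r_[W(-.055,-.062),.061]),proj(b,np.r_[W(-.055,-.062),.061]))
for f in(a,b): print('corners',proj(f,[np.r_[W(x,y),z] for x,y,z in((-.115,.1,.055),(-.115,-.1,.055),(.13,.1,.102),(.13,-.1,.102))]).round(1).tolist())
print(rel([.44,-.3,.29],[np.pi,0,0]),rel([*W(-.055,.08),.22],[np.pi,0,0]))
E
```

```text
[0.53691552 0.12285885] [0.99908171 0.04284561] switch [0.54094301 0.02894517]
collar [[0.53498394 0.12103286 0.06      ]] [[0.53588311 0.12628299 0.06      ]]
switch tip pred [[273.69597349 210.42287464]] [[276.81133984 211.21505692]]
pivot pred [[273.6614665  207.91177861]] [[272.1590638  217.89924862]]
corners [[220.0, 231.6], [287.8, 227.6], [214.6, 146.8], [282.8, 142.6]]
corners [[274.3, 279.1], [300.2, 214.5], [168.4, 237.0], [207.1, 178.8]]
(array([ 327.1, -104.7,    2.1]), array([-0.   ,  0.   ,  0.311])) (array([ 561.4, -523.9,   72.3]), array([-0.   ,  0.   ,  0.311]))
```

>>> apply_moves([
  {"dp": [45, -15, 0], "delta_rot": [0, 0, 0], "grip": 0},
  {"dp": [90, -30, 0], "delta_rot": [0, 0, 0.05], "grip": 0},
  {"dp": [135, -45, 0], "delta_rot": [0, 0, 0.1], "grip": 0},
  {"dp": [180, -60, 0], "delta_rot": [0, 0, 0.15], "grip": 0},
  {"dp": [225, -74, 0], "delta_rot": [0, 0, 0.2], "grip": 0},
  {"dp": [270, -90, 0], "delta_rot": [0, 0, 0.25], "grip": 0},
  {"dp": [310, -105, 0], "delta_rot": [0, 0, 0.311], "grip": 0},
  {"dp": [335, -145, 0], "delta_rot": [0, 0, 0.311], "grip": 0},
  {"dp": [355, -185, 0], "delta_rot": [0, 0, 0.311], "grip": 0},
  {"dp": [375, -225, 0], "delta_rot": [0, 0, 0.311], "grip": 0},
], grip_force=20)

```text
time_s: 1.3
ee_pos: [0.449, -0.1691, 0.292]
tool_rot: [-3.141, 0.0, -0.0]
force: [1.2, 0.6, 0.4]
gripper_width: 0.179
```

```bash
python3 - <<'E'
from h import *
s=read_state();print(s['time_s'],s['ee_pos'],s['tool_rot'],s['gripper_width'],s['q'])
print(rel([*W(-.055,.085),.20],[np.pi,0,0]))
E
```

```text
1.3 [ 0.44900898 -0.16911951  0.29201798] [-3.14147352e+00  1.45329090e-04 -8.52610388e-05] 0.17934728709989653 [-5.20146475e-01  2.59603207e-01  1.64276770e+00  3.29525243e-05
  1.23940706e+00  1.05072440e+00]
(array([  85.6, -344.9,   92. ]), array([-0.,  0., -0.]))
```

>>> apply_moves([
  {"dp": [12, -48, 0], "delta_rot": [0, 0, 0], "grip": 0},
  {"dp": [24, -96, 0], "delta_rot": [0, 0, 0], "grip": 0},
  {"dp": [36, -144, 0], "delta_rot": [0, 0, 0], "grip": 0},
  {"dp": [48, -192, 0], "delta_rot": [0, 0, 0], "grip": 0},
  {"dp": [60, -240, 0], "delta_rot": [0, 0, 0], "grip": 0},
  {"dp": [72, -288, 0], "delta_rot": [0, 0, 0], "grip": 0},
  {"dp": [84, -330, 20], "delta_rot": [0.1, 0, 0], "grip": 0},
  {"dp": [86, -345, 55], "delta_rot": [0.25, 0, 0], "grip": 0},
  {"dp": [86, -345, 90], "delta_rot": [0.25, 0, 0], "grip": 0},
  {"dp": [86, -345, 90], "delta_rot": [0.25, 0, 0], "grip": 0},
])

```text
time_s: 2.3
ee_pos: [0.5324, 0.1737, 0.1977]
tool_rot: [-2.893, 0.01, -0.0]
force: [-0.7, -0.1, -0.2]
gripper_width: 0.011
```

```bash
python3 - <<'E'
from h import *
s=read_state();print(s['time_s'],s['ee_pos'],s['tool_rot'],s['gripper_width'],s['q'],s['force'])
a=shot('top');b=shot('side')
R=Rn.from_euler('xyz',s['tool_rot'])
for f in(a,b):
  print(proj(f,[s['ee_pos']+R.apply(v) for v in((0,0,.066),(0,.019,.066),(0,-.019,.066))]).round(1).tolist())
o=np.hstack([cv2.resize(i['image'][y:y+150,x:x+130,::-1],None,fx=3,fy=3,interpolation=2) for i,y,x in((a,120,190),(b,150,200))]);cv2.imwrite('pics/c2.png',o)
E
```

```text
2.3 [0.53239004 0.17368087 0.19767623] [-2.89288513e+00  9.89384506e-03 -1.15752732e-04] 0.010644844388891045 [0.06524789 0.48193128 1.60887022 0.2858633  1.06189131 1.49600273] [-0.71626809 -0.09375874 -0.20464669]
[[215.5, 208.1], [222.3, 208.3], [208.6, 208.0]]
[[247.8, 249.3], [251.4, 244.2], [244.0, 254.6]]
```

View pics/c2.png

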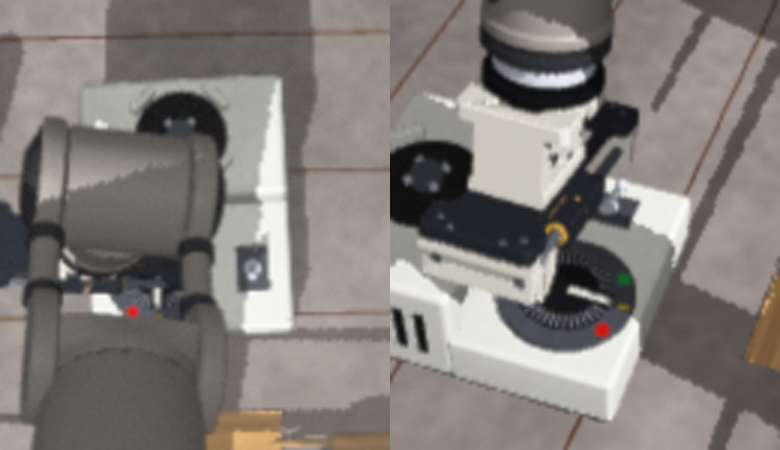

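```bash
python3 - <<'E'
from h import *
b=shot('side');s=read_state();R=Rn.from_euler('xyz',s['tool_rot'])
im=cv2.resize(b['image'][195:275,195:295,::-1],None,fx=7,fy=7,interpolation=2)
def P(v): return ((proj(b,[s['ee_pos']+R.apply(v)])[0]-[195,195])*7+3).astype(int)
# finger box
for y in(.0,.019,-.019):
  for x in(-.0095,.0095): cv2.line(im,P((x,y,.0)),P((x,y,.066)),(0,0,255) if y>0 else (0,255,0) if y<0 else (255,0,255),1)
q=[P((x,y,0)) for x,y in((-.0375,-.095),(.0375,-.095),(.0375,.095),(-.0375,.095))]
cv2.polylines(im,[np.array(q)],True,(255,255,0),1)
cv2.imwrite('pics/c3.png',im)
E
```

```text
(no output)
```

View pics/c3.png

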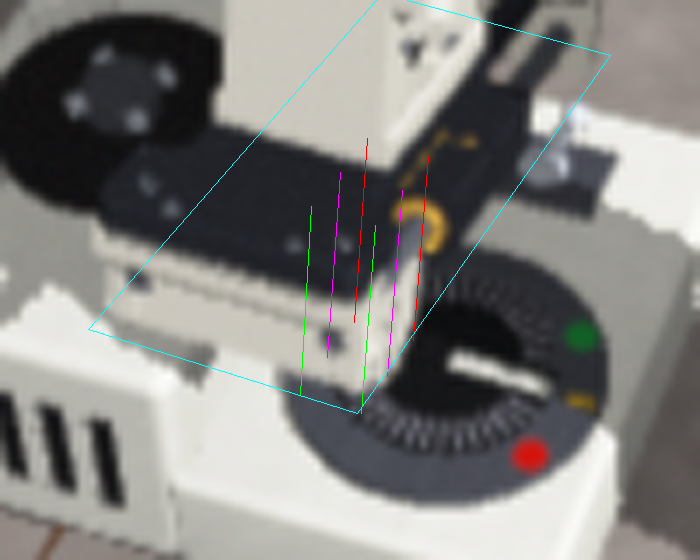

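```bash
cat >> h.py <<'E'
YAW=np.arctan2(xb[1],xb[0])
def dialpose(th,h,rad=.022,tilt=.25,ey=.014):
    R=Rn.from_euler('z',YAW+th)*Rn.from_euler('x',np.pi+tilt)
    c=np.r_[AX+rad*(Rn.from_euler('z',th).as_matrix()[:2,:2]@yb),.063+h]
    return c-R.apply([0,ey,.066]),R.as_euler('xyz')
E
python3 - <<'E'
from h import *
print(dialpose(-.25,.012))
print(rel(*dialpose(-.25,.012)))
E
```

```text
(array([0.54087168, 0.14168375, 0.14241188]), array([-2.89159265,  0.        , -0.20714127]))
(array([ 5. , 46.5, 51.5]), array([-0.   ,  0.049,  0.201]))
```

>>> apply_moves([
  {"dp": [3, 24, 12], "delta_rot": [0, 0.025, 0.1], "grip": 0},
  {"dp": [5, 46.5, 30], "delta_rot": [0, 0.049, 0.201], "grip": 0},
  {"dp": [5, 46.5, 51.5], "delta_rot": [0, 0.049, 0.201], "grip": 0},
  {"dp": [5, 46.5, 51.5], "delta_rot": [0, 0.049, 0.201], "grip": 0},
  {"dp": [5, 46.5, 51.5], "delta_rot": [0, 0.049, 0.201], "grip": 0},
])

```text
time_s: 2.95
ee_pos: [0.5409, 0.1418, 0.1427]
tool_rot: [-2.891, -0.001, -0.207]
force: [0.2, -0.2, -0.1]
gripper_width: 0.004
```

```bash
python3 - <<'E'
from h import *
s=read_state();print(s['time_s'],s['ee_pos'],s['tool_rot'],s['force'])
print(rel(*dialpose(-.25,.004)),rel(*dialpose(-.25,0.0)))
E
```

```text
2.95 [0.54087297 0.14184767 0.14269092] [-2.89123194e+00 -5.00346825e-04 -2.06516685e-01] [ 0.21077304 -0.17271916 -0.05952328]
(array([0. , 2.2, 8. ]), array([-0.   , -0.   ,  0.001])) (array([ 0. ,  3.2, 11.9]), array([-0.   , -0.   ,  0.001]))
```

>>> apply_moves([
  {"dp": [0, 1, 4], "delta_rot": [0, 0, 0], "grip": 0},
  {"dp": [0, 2, 8], "delta_rot": [0, 0, 0], "grip": 0},
  {"dp": [0, 2.2, 9], "delta_rot": [0, 0, 0], "grip": 0},
  {"dp": [0, 2.2, 9], "delta_rot": [0, 0, 0], "grip": 0},
])

```text
time_s: 3.35
ee_pos: [0.5399, 0.1419, 0.1316]
tool_rot: [-2.892, 0.002, -0.207]
force: [0.2, 0.2, 0.6]
gripper_width: 0.005
```

>>> apply_moves([
  {"dp": [0, 0.2, 1], "delta_rot": [0, 0, 0], "grip": 0},
  {"dp": [0, 0.2, 1], "delta_rot": [0, 0, 0], "grip": 0},
])

```text
time_s: 3.55
ee_pos: [0.5399, 0.1419, 0.1305]
tool_rot: [-2.892, 0.002, -0.207]
force: [0.1, 0.7, -0.9]
gripper_width: 0.003
```

>>> apply_moves([
  {"dp": [0, 0.2, 1], "delta_rot": [0, 0, 0], "grip": 0},
  {"dp": [0, 0.2, 1], "delta_rot": [0, 0, 0], "grip": 0},
])

```text
time_s: 3.75
ee_pos: [0.5398, 0.1419, 0.1294]
tool_rot: [-2.892, 0.002, -0.207]
force: [-0.1, -0.7, -0.8]
gripper_width: 0.004
```

>>> apply_moves([
  {"dp": [0, 0.2, 1], "delta_rot": [0, 0, 0], "grip": 0},
  {"dp": [0, 0.2, 1], "delta_rot": [0, 0, 0], "grip": 0},
])

```text
time_s: 3.95
ee_pos: [0.5398, 0.142, 0.1283]
tool_rot: [-2.892, 0.002, -0.207]
force: [0.4, 0.5, -0.6]
gripper_width: 0.006
```

>>> apply_moves([
  {"dp": [0, 0.2, 0.7], "delta_rot": [0, 0, 0], "grip": 0},
  {"dp": [0, 0.2, 0.7], "delta_rot": [0, 0, 0], "grip": 0},
])

```text
time_s: 4.15
ee_pos: [0.5399, 0.1419, 0.1277]
tool_rot: [-2.892, 0.002, -0.207]
force: [0.5, 0.0, -0.2]
gripper_width: 0.001
```

```bash
python3 - <<'E'
from h import *
for h in(.003,0,-.002): print(rel(*dialpose(-.25,h,ey=.004,rad=.022)))
E
```

```text
(array([ 1. ,  8.6, -5.6]), array([ 0.   ,  0.002, -0.   ]))
(array([ 1. ,  9.4, -2.7]), array([ 0.   ,  0.002, -0.   ]))
(array([ 1. ,  9.9, -0.7]), array([ 0.   ,  0.002, -0.   ]))
```

>>> apply_moves([
  {"dp": [1, 0, -5], "delta_rot": [0, 0, 0], "grip": 0},
  {"dp": [1, 8.6, -5.6], "delta_rot": [0, 0, 0], "grip": 0},
  {"dp": [1, 9.4, -2.7], "delta_rot": [0, 0, 0], "grip": 0},
  {"dp": [1, 9.6, -1.7], "delta_rot": [0, 0, 0], "grip": 0},
  {"dp": [1, 9.6, -1.7], "delta_rot": [0, 0, 0], "grip": 0},
])

```text
time_s: 4.65
ee_pos: [0.5391, 0.1316, 0.1274]
tool_rot: [-2.892, 0.001, -0.207]
force: [-1.5, -3.2, 4.8]
gripper_width: 0.0
```

>>> apply_moves([
  {"dp": [0, 0.2, 0.8], "delta_rot": [0, 0, 0], "grip": 0},
  {"dp": [0, 0.2, 0.8], "delta_rot": [0, 0, 0], "grip": 0},
])

```text
time_s: 4.85
ee_pos: [0.5393, 0.1315, 0.1272]
tool_rot: [-2.892, 0.001, -0.207]
force: [-2.4, -4.5, 8.6]
gripper_width: 0.003
```

>>> apply_moves([
  {"dp": [0, 0.2, 0.8], "delta_rot": [0, 0, 0], "grip": 0},
  {"dp": [0, 0.2, 0.8], "delta_rot": [0, 0, 0], "grip": 0},
])

```text
time_s: 5.05
ee_pos: [0.5395, 0.1315, 0.127]
tool_rot: [-2.892, -0.0, -0.207]
force: [-4.5, -5.7, 15.2]
gripper_width: 0.004
```

```bash
cat >> h.py <<'E'
def sweep(ths):
    s=read_state();R=Rn.from_euler('xyz',s['tool_rot']);p=s['ee_pos'];c=np.r_[AX,p[2]]
    for t in ths:
        Q=Rn.from_euler('z',t);print(t,R.inv().apply(c+Q.apply(p-c)-p).round(4)*1e3,(R.inv()*Q*R).as_rotvec().round(3))
E
python3 - <<'E'
from h import *
s=read_state();print(s['force'],s['moment'])
sweep([.1,.2,.3,.4,.5,.6,.65])
E
```

```text
[-4.48243532 -5.72241793 15.24008087] [-0.57790627  0.66364692  0.08120181]
0.1 [-0.9 -0.   0. ] [ 0.    -0.025 -0.097]
0.2 [-1.8  0.  -0. ] [ 0.    -0.049 -0.194]
0.3 [-2.7  0.2 -0. ] [ 0.    -0.074 -0.291]
0.4 [-3.6  0.4 -0.1] [ 0.    -0.099 -0.388]
0.5 [-4.4  0.7 -0.2] [ 0.    -0.124 -0.484]
0.6 [-5.2  1.1 -0.3] [ 0.    -0.148 -0.581]
0.65 [-5.6  1.3 -0.3] [ 0.    -0.161 -0.63 ]
```

>>> apply_moves([
  {"dp": [-0.9, 0, 0], "delta_rot": [0, -0.025, -0.097], "grip": 0},
  {"dp": [-1.8, 0, 0], "delta_rot": [0, -0.049, -0.194], "grip": 0},
  {"dp": [-2.7, 0.2, 0], "delta_rot": [0, -0.074, -0.291], "grip": 0},
])

```text
time_s: 5.35
ee_pos: [0.5378, 0.1322, 0.1271]
tool_rot: [-2.891, -0.003, 0.096]
force: [1.2, -0.8, 10.8]
gripper_width: 0.004
```

```bash
python3 - <<'E'
from h import *
s=read_state();print(s['force'],s['ee_pos'],s['tool_rot'])
b=shot('side')
cv2.imwrite('pics/c4.png',cv2.resize(b['image'][195:275,195:295,::-1],None,fx=6,fy=6,interpolation=2))
sweep([.1,.2,.3,.35,.4])
E
```

```text
[ 1.18609283 -0.82851963 10.82169684] [0.5377616  0.13223456 0.12711348] [-2.89141134 -0.00301783  0.09604626]
0.1 [-0.9 -0.1  0. ] [ 0.    -0.025 -0.097]
0.2 [-1.9 -0.2  0. ] [ 0.001 -0.05  -0.194]
0.3 [-2.8 -0.1  0. ] [ 0.001 -0.074 -0.291]
0.35 [-3.3 -0.1  0. ] [ 0.001 -0.087 -0.339]
0.4 [-3.8  0.  -0. ] [ 0.001 -0.099 -0.388]
```

View pics/c4.png

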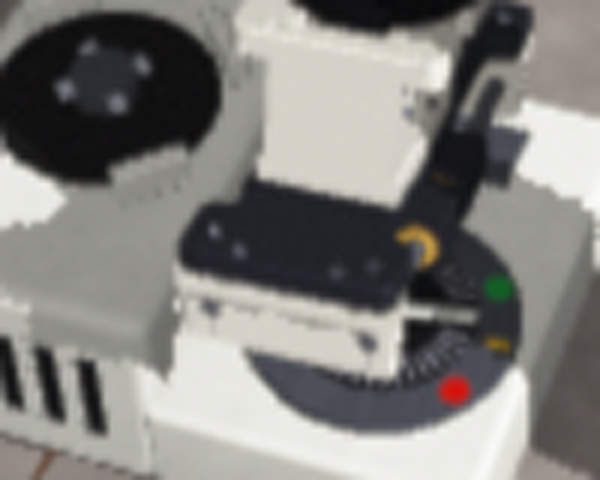

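Picture c4 (side view, finger on the dial): the pointer has moved about half-way towards green, with its tip at (478,315) and the green dot at (498,288). I'll finish the turn and lift off.

>>> apply_moves([
  {"dp": [-0.9, 0, 0], "delta_rot": [0, -0.025, -0.097], "grip": 0},
  {"dp": [-1.9, -0.1, 0], "delta_rot": [0, -0.05, -0.194], "grip": 0},
  {"dp": [-2.8, -0.1, 0], "delta_rot": [0, -0.074, -0.291], "grip": 0},
  {"dp": [-2.8, -0.1, 0], "delta_rot": [0, -0.074, -0.291], "grip": 0},
  {"dp": [-2.8, -1.4, -5], "delta_rot": [0, -0.074, -0.291], "grip": 0},
  {"dp": [-2.8, -5, -20], "delta_rot": [0, -0.074, -0.291], "grip": 0},
  {"dp": [-2.8, -14, -55], "delta_rot": [0, -0.074, -0.291], "grip": 0},
])

```text
time_s: 6.1
ee_pos: [0.5318, 0.1322, 0.18]
tool_rot: [-2.888, 0.008, 0.393]
force: [0.5, 0.5, 0.7]
gripper_width: 0.006
```

```bash
python3 - <<'E'
from h import *
s=read_state();print(s['force'],s['ee_pos'],s['tool_rot'],s['q'])
b=shot('side')
cv2.imwrite('pics/c5.png',cv2.resize(b['image'][195:275,195:305,::-1],None,fx=6,fy=6,interpolation=2))
t=W(-.055-.0117,-.062);print(t)
for z in(.25,): print(rel([*W(-.055,-.062),z],[np.pi,0,YAW]))
E
```

```text
[0.50372036 0.49066217 0.69921688] [0.531846   0.13216886 0.18002441] [-2.88830934  0.00780416  0.39320543] [-0.00351887  0.53010066  1.58082285  0.25273311  1.14965217  1.0575177 ]
[0.52925375 0.02844388]
(array([-33.9,  79.4, -85. ]), array([-0.247,  0.04 ,  0.349]))
```

View pics/c5.png

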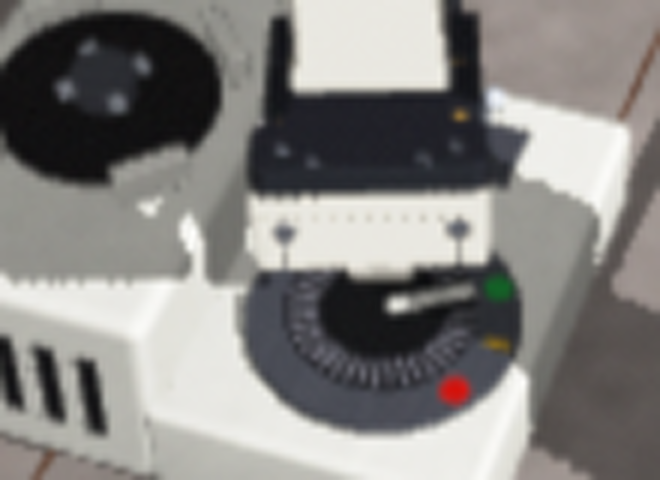

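Pointer in c5 runs from (392,305) to (475,290), straight at the green dot at (498,288), so the dial is in the green notch. Next is the switch.

```bash
python3 - <<'E'
from h import *
print(rel([*W(-.096,-.062),.20],[np.pi,0,YAW]))
E
```

```text
(array([-72.6,  78.1, -33.2]), array([-0.247,  0.04 ,  0.349]))
```

>>> apply_moves([
  {"dp": [0, -6, -24], "delta_rot": [-0.08, 0.013, 0.116], "grip": 0},
  {"dp": [-24, 22, -33], "delta_rot": [-0.165, 0.027, 0.233], "grip": 0},
  {"dp": [-50, 52, -33], "delta_rot": [-0.247, 0.04, 0.349], "grip": 0},
  {"dp": [-72.6, 78.1, -33.2], "delta_rot": [-0.247, 0.04, 0.349], "grip": 0},
  {"dp": [-72.6, 78.1, -33.2], "delta_rot": [-0.247, 0.04, 0.349], "grip": 0},
  {"dp": [-72.6, 78.1, -33.2], "delta_rot": [-0.247, 0.04, 0.349], "grip": 0},
])

```text
time_s: 6.75
ee_pos: [0.4987, 0.0267, 0.195]
tool_rot: [-3.141, 0.005, 0.042]
force: [0.2, 0.9, 0.7]
gripper_width: 0.007
```

```bash
python3 - <<'E'
from h import *
s=read_state();print(s['time_s'],s['force'],s['ee_pos'],s['tool_rot'])
for x,z in((-.096,.141),(-.075,.141),(-.062,.141)): print(rel([*W(x,-.062),z],[np.pi,0,YAW]))
E
```

```text
6.75 [0.17724326 0.94267263 0.71118774] [0.49867104 0.02674565 0.19496506] [-3.14097818  0.00536864  0.04153585]
(array([ 1.6, -0.4, 54. ]), array([-0.001,  0.005, -0.001]))
(array([22.6, -0.4, 53.8]), array([-0.001,  0.005, -0.001]))
(array([35.6, -0.4, 53.8]), array([-0.001,  0.005, -0.001]))
```

>>> apply_moves([
  {"dp": [0, -0.4, 25], "delta_rot": [0, 0.005, 0], "grip": 0},
  {"dp": [0, -0.4, 45], "delta_rot": [0, 0.005, 0], "grip": 0},
  {"dp": [0, -0.4, 54], "delta_rot": [0, 0.005, 0], "grip": 0},
  {"dp": [0, -0.4, 54], "delta_rot": [0, 0.005, 0], "grip": 0},
])

```text
time_s: 7.15
ee_pos: [0.4981, 0.0281, 0.14]
tool_rot: [-3.141, 0.003, 0.044]
force: [0.0, -0.4, 1.0]
gripper_width: 0.004
```

>>> apply_moves([
  {"dp": [5, 0, 0], "delta_rot": [0, 0, 0], "grip": 0},
  {"dp": [10, 0, 0], "delta_rot": [0, 0, 0], "grip": 0},
  {"dp": [15, 0, 0], "delta_rot": [0, 0, 0], "grip": 0},
  {"dp": [20, 0, 0], "delta_rot": [0, 0, 0], "grip": 0},
  {"dp": [24, 0, 0], "delta_rot": [0, 0, 0], "grip": 0},
])

```text
time_s: 7.65
ee_pos: [0.5228, 0.0283, 0.1413]
tool_rot: [3.141, 0.0, 0.043]
force: [-1.5, -0.9, 0.6]
gripper_width: 0.01
```

>>> apply_moves([
  {"dp": [4, 0, 0], "delta_rot": [0, 0, 0], "grip": 0},
  {"dp": [8, 0, 0], "delta_rot": [0, 0, 0], "grip": 0},
  {"dp": [10, 0, 0], "delta_rot": [0, 0, 0], "grip": 0},
  {"dp": [10, 0, 0], "delta_rot": [0, 0, 0], "grip": 0},
])

```text
time_s: 8.05
ee_pos: [0.5325, 0.0288, 0.1408]
tool_rot: [-3.142, 0.001, 0.043]
force: [-1.0, -0.5, 0.3]
gripper_width: 0.001
```

```bash
python3 - <<'E'
from h import *
s=read_state();print(s['time_s'],s['force'],s['ee_pos'],(s['ee_pos'][:2]-ORG)@xb,(s['ee_pos'][:2]-ORG)@yb)
b=shot('side')
cv2.imwrite('pics/c6.png',cv2.resize(b['image'][185:275,195:305,::-1],None,fx=6,fy=6,interpolation=2))
E
```

```text
8.05 [-0.9791907  -0.5160376   0.31944846] [0.53247807 0.02884235 0.1408078 ] -0.06346157038349225 -0.06174004221615522
```

View pics/c6.png

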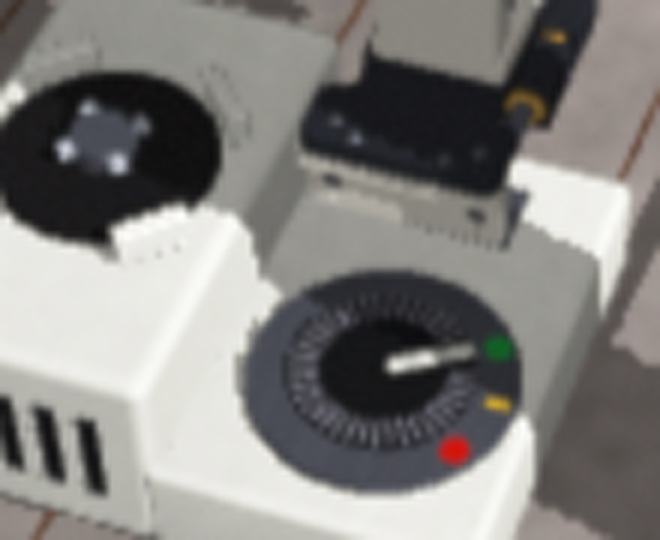

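Picture c6: the dial is at green (pointer tip (473,350), dot (498,348)), but the gripper hides the switch. I'll push a little further, then back off and look.

>>> apply_moves([
  {"dp": [3, 0, 0], "delta_rot": [0, 0, 0], "grip": 0},
  {"dp": [3, 0, 0], "delta_rot": [0, 0, 0], "grip": 0},
])

```text
time_s: 8.3
ee_pos: [0.5338, 0.0288, 0.1404]
tool_rot: [-3.142, 0.005, 0.043]
force: [-5.2, -2.6, 3.1]
gripper_width: 0.007
```

>>> apply_moves([
  {"dp": [-15, 0, 0], "delta_rot": [0, 0, 0], "grip": 0},
  {"dp": [-35, 0, 0], "delta_rot": [0, 0, 0], "grip": 0},
  {"dp": [-60, 0, -30], "delta_rot": [0, 0, 0], "grip": 0},
  {"dp": [-80, 30, -75], "delta_rot": [0, 0, 0], "grip": 0},
  {"dp": [-90, 75, -90], "delta_rot": [0, 0, 0], "grip": 0},
  {"dp": [-90, 120, -100], "delta_rot": [0, 0, 0], "grip": 0},
  {"dp": [-90, 165, -100], "delta_rot": [0, 0, 0], "grip": 0},
  {"dp": [-90, 210, -100], "delta_rot": [0, 0, 0], "grip": 0},
  {"dp": [-90, 210, -100], "delta_rot": [0, 0, 0], "grip": 0},
  {"dp": [-90, 210, -100], "delta_rot": [0, 0, 0], "grip": 0},
])

```text
time_s: 9.3
ee_pos: [0.4543, -0.1854, 0.2408]
tool_rot: [-3.141, 0.001, 0.041]
force: [-0.0, 0.6, -0.6]
gripper_width: 0.01
```

```bash
python3 - <<'E'
from h import *
s=read_state();print(s['time_s'],s['force'],s['ee_pos'])
a=shot('top','top7.png');b=shot('side')
ca=cv2.resize(a['image'][140:240,205:300,::-1],None,fx=4,fy=4,interpolation=2);cb=cv2.resize(b['image'][180:280,200:305,::-1],None,fx=4,fy=4,interpolation=2)
cv2.imwrite('pics/c7.png',np.hstack([ca,cb]))
for x in(-.0117,.0117): print([proj(f,np.r_[W(-.055+x,-.062),.0886]).round(1).tolist() for f in(a,b)])
E
```

```text
9.3 [-0.0190706   0.64862935 -0.56573496] [ 0.45425728 -0.18537019  0.24077464]
[[[273.7, 210.4]], [[276.8, 211.2]]]
[[[273.2, 202.4]], [[267.5, 208.9]]]
```

View pics/c7.png

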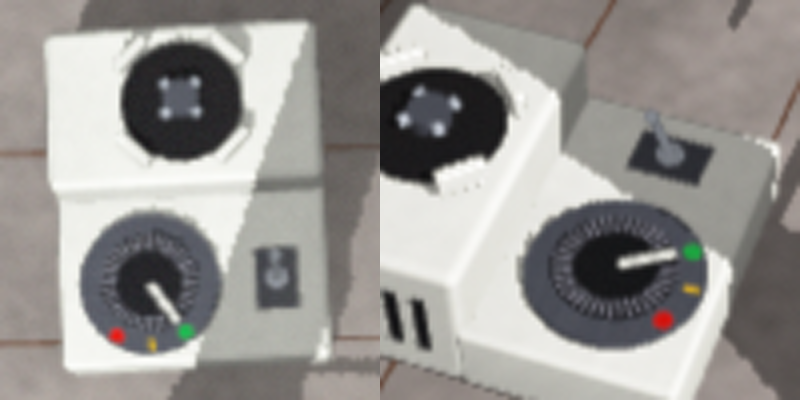

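Picture c7 shows the switch on: its tip in the side view is at (652,118), full-frame (268,209.5), against (267.5,208.9) predicted for on. The pointer is on the green dot in both views.

```bash
python3 - <<'E'
from h import *
print(close_job())
E
```

```text
the job is handed in; nothing more can be done
None
```

The dial is in the green notch and the chrome switch is on. I handed the job in at about 9.4 s; it reports no verdict.

- **Dial:** I turned it +0.6 rad anticlockwise with the closed fingertips pressed on its top face at about 11–15 N.
- **Switch:** I pushed the toggle over towards the motor block with the fingertip. The highest force I saw there was about 7 N. I then backed the arm well clear, and the wrist force read near zero.
- **Last checks:** The pointer lies on the green dot in both camera views. The switch tip is within about 1 px of where it should be when on.
- **Disagreements:** My first descent was aimed too far out, because the finger's contact point was nearer the tool axis than I assumed. I lifted and shifted about 9 mm before touching the dial.
- **Not measured:** I didn't re-measure the kitchen things around the blender. The arm's path stayed above them and showed no contact forces away from the dial and switch.

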